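Close and secure the lathe's shaving bin

TASK

Shut the shaving bin: lift the knee of its folding lid stay up past centre to unlock it, then lower the lid by hand until it lies flat on the rim, without letting it drop. Only once the lid is down, swing the keeper bar across it until it snaps home in its detent. Leave the other things on the counter where they are.

Things in the scene. Friction and masses are not known exactly. Their poses are not given: they have to be found in the camera images.
- bin: black open-topped plastic shaving bin fixed to the counter, 150 (x) x 170 (y) x 110 mm high, walls 5 mm. Origin: centre of its underside; z up. A grey lid is hinged along the top of its +y wall, the folding stay is outside its +x end, the keeper bar's bracket outside its -x end near the -y (front) wall.
- lid_hinge (a point): middle of the lid's hinge line, on the top edge of the bin's +y wall, 110 mm above the counter; the hinge line runs along the bin's x. It is fixed to the bin, axes as the bin's.
- lid (a joint): grey lid, 150 x 170 x 8 mm, 0.21 to 0.3 kg. 0 = standing open, 76 degrees above level, leaning over the bin; grows as it shuts, turning about the bin's +x; 1.327 = shut, flat on the rim. With the stay locked it cannot be pushed shut. Its stiff hinge holds it while steeper than about 65 degrees (reading under 0.19); below that it falls with a bang unless held.
- lid_handle (a point): middle of the round steel bar of the lid's bow handle: 12 mm thick, 70 mm long, parallel to the bin's x, its axis 46 mm off the lid's outer (shut: upper) face, 122 mm from the hinge line along the lid, 133 mm in a straight line. Open, it is about 245 mm up, on the bin's +y side. Fingers closing along the bin's y can straddle it from above all the way down, the bar turning in them.
- stay (a joint): lower link of the folding steel stay (two flat bars, 79 mm between pivots, joined at the knee), turning about the bin's +x at its foot. 0 = locked, the knee 8 mm below straight on its stop; about 0.1 = straight; grows as the knee lifts. At 0.39 the knee is 21 mm past centre and the lid reads 0.07; at 0.45, 0.105; at 0.68, 0.28; 1.016 = lid shut, knee up beside the lid. Unlocking takes under 5 N.
- stay_knee (a point): grip point on the axis of the round steel cross bar at the stay's knee: 14 mm thick, level, sticking out along the bin's +x; 48 mm of bare bar from the links to the point, 20 mm beyond. The point is 138 mm from the bin's middle; 128 mm up at the start. Straddle it from above, closing along the bin's y. It swings on a 79 mm radius about stay_foot.
- stay_foot (a point): point on the turning axis of the stay's lower link, 138 mm from the bin's middle along its +x (the same as the grip point), 80 mm above the counter; the axis is parallel to the bin's x. Fixed to the bin.
- keeper (a joint): flat steel keeper bar, 20 mm wide, turning level at the bin's -x end just above the shut lid (bar 121 to 129 mm up). Starts at 0, swung away, about along the bin's -y; grows counter-clockwise from above; 1.5 = shut, along the bin's +x across the lid near its free edge. A detent holds it at 0 and 1.5: it resists by about 1 N at the knob up to 0.75, then snaps it home; stop at 1.53.
- keeper_knob (a point): point on the axis of the black upright round knob near the keeper bar's free end: 18 mm thick, rising 47 mm above the bar (to 176 mm up). The point is 155 mm up, 140 mm from the pivot. Shut, it is 30 mm nearer the lid's free edge than the bow handle's bar and 25 mm past that bar's +x end, so grip it with the fingers closing along the bin's x.
- keeper_pivot (a point): point on the keeper's upright pivot axis at the height of the knob point. Fixed to the bin.
- wheel_a: loose white urethane skate wheel, 54 mm across, 32 mm high, by the bin. Bystander. Origin: centre of underside.
- wheel_b: another such wheel. Bystander.
- calliper: steel calliper lying flat, 190 mm. Bystander. Origin: underside.
- hanger: polished chrome truck hanger lying down, axle 200 mm, 30 mm high. Bystander. Origin: underside.
- jar: jar with steel cap, 64 mm across, 85 mm high. Bystander. Origin: centre of underside.
- t_tool: T-handled skate tool lying flat, 150 mm long. Bystander.

How it is judged:
On the way, in this order (a step that is already met when the one before it is completed fails the run):
1. the stay's knee is past centre (stay joint over 0.25) (value of joint stay above 0.25 rad), for 0.2 s.
2. the lid is down on the rim and still (value of joint lid above 1.27 rad and velocity of joint lid between -0.1 and 0.1 rad/s), for 0.2 s.
3. the keeper bar is home in its detent (value of joint keeper above 1.42 rad and velocity of joint keeper between -0.1 and 0.1 rad/s), for 0.2 s.
At the end, for the whole second after the job is handed in: the lid lies shut (joint over 1.27 of 1.327 rad) with the stay folded (over 0.9), the keeper bar is in its detent (over 1.42, home at 1.5), all at rest, nothing touched by the robot (all of step 2 and all of step 3 and value of joint stay above 0.9 rad).
It fails at once if the lid drops (turns shut faster than 2 rad/s) (velocity of joint lid above 2 rad/s).
It fails at once if the keeper bar is swung over the bin (past 0.8) before the lid is down (1.2) (value of joint keeper above 0.8 rad and value of joint lid below 1.2 rad).
It fails at once if one of the six bystanders is pushed more than 30 mm from its place (distance of any of wheel_a, wheel_b, calliper, hanger, jar, t_tool from where it was at the start of the episode above 0.03 m).
It also fails if it takes over 64 s, if anything falls off the work surface, if the arm or the gripper's body presses on something with over 40 N, if the wrist force passes 120 N, or if a joint passes its speed limit or range.

ROBOT

A 7-joint arm with a two-finger parallel gripper is mounted at the origin on the work surface. World frame = base frame: x ahead of the robot, y to its left, z up, the work surface at z = 0. Lengths are in m, angles in rad, forces in N, time in s.
With the tool pointing down it reaches from about 0.4 to 0.875 m from the base axis. Payload 19.3 kg.
Tool frame: the origin (TCP) lies at the very end of the fingers, on their centre line; the grasp point (between the pads) lies 19 mm behind it; z points along the fingers, y is the line along which they close (so a half turn about z gives the same grasp; the last joint's range is limited). The gripper opens to 85 mm and grips with 20 to 120 N. Pads are 22 mm wide; open, the fingers measure 114 mm over their backs; the gripper's body (76 mm by 85 mm) begins 54 mm behind the grasp point. The pads swing forward as they close: fully open they stand 13 mm farther back than shut.
Start: joints at [1.266, 0.521, -0.036, 1.599, 0.021, 1.021, -0.113], TCP at [0.145, -0.608, 0.231] pointing down, gripper open.
Joint ranges: [-2.91, 2.91], [-0.3, 2.13], [-1.5, 1.42], [0.17, 2.43], [-1.26, 4.41], [0.16, 1.93], [-2.52, 2.52]. Speed limits (rad/s): [1.89, 1.89, 2.39, 2.39, 3.01, 3.01, 3.01].

INTERFACE

Orientations are given as a 3x3 rotation matrix whose columns are the frame's x, y, z axes.
In Python, from workcell import robot gives the robot as it stands.
- The arm moves only by the shell command python3 jog.py [FORCE], which reads ROWS from standard input. ROWS is a JSON list of rows, 1 to 8 of them, each of 5 numbers: the finger opening in m, then dx, dy, dz in normalised numbers (1 is 0.6 m), then a turn about the tool's z in a scale on which 1.0 is pi rad; each row shifts and turns the commanded pose from where the row before left it, along the tool's axes as they then stand; what a row does not reach is not made up. A row lasts 1/12 s, in which the tool goes at most 0.0417 m and 0.125 rad, less where a joint would pass 70% of its speed; a pose out of reach is approached as far as the arm can. The fingers move at their own pace and stop on an object; FORCE is the grip in N (left out, the last holds). Time passes only in rows, so rows that do not move let the fingers close. It prints the time, the measured TCP pose, the force, the opening and the grip force at its end. No shift or turn number may pass 1 either way. Input that does not fit is refused with a message, and nothing moves.
- robot.state(): the state, without advancing time (a new reading comes with each control period).
- robot.snapshot(name): name is "scene" or "top" or "wrist"; returns a dict with "img" (480x640x3 uint8, red, green, blue), "vfov" (degrees; the focal length in pixels is half the picture's height over the tangent of half this angle, whatever the lens; pixels are square), "cx", "cy" (the principal point, pixels), "D" ([k1, k2, p1, p2, k3] as OpenCV has them; the pictures are not rectified), "xyz" and "orientation" of the camera in the world. Camera axes: x right, y up, looking along -z (the intrinsics and any distortion apply to the point x, -y, -z); pixel columns grow to the right and rows downward; lengths in m; the calibration is good to about 2 mm. A picture is of the moment at which its call begins. There is no depth.
- robot.job_done(): hands the job in; it is judged then, once.
The state is a dict: "t": time; "qpos": joint angles; "joint_vel": joint speeds; "joint_efforts": joint torques, N m; "tool_pos": TCP position; "orientation": TCP orientation; "force": force on the tool from outside, world axes, zero at the start; "wrist_torque": the same for the moment, N m; "opening": finger opening in m; "finger_force": force on a finger pad.
Only numpy, scipy, OpenCV 4.12 (cv2) and the standard library are available. Lean on these libraries where they do the work, as an engineer would, in place of code of your own. Each camera call takes 0.05 s, during which the arm holds its last target. There are 200 camera calls.

## Working session

There is one attempt and no reset: what is moved stays moved. The work goes in short steps, Python scripts to look and compute and a shell command to move; the robot and the scene stay as the last step left them, time stands still between calls to the robot, and variables do not carry over. Pictures are saved under pics/ and viewed, at most 13 in all, crops included, and the job is handed in when it is done.

```bash
ls; mkdir -p pics
python3 - <<'E'
from workcell import robot
import cv2,numpy as np
for n in("scene","top"):
    s=robot.snapshot(n);cv2.imwrite(f"pics/{n}0.png",s["img"][:,:,::-1])
    print(n,{k:(np.round(v,4).tolist() if k!='img' else 0) for k,v in s.items()})
st=robot.state();print(st)
E
```

```text
jog.py
pics
workcell.py
scene {'img': 0, 'vfov': 43.4073, 'cx': 313.1368, 'cy': 232.3241, 'D': [0.0226, 0.0, 0.0, 0.0, 0.0], 'xyz': [1.1057, -0.6544, 0.9996], 'orientation': [[0.8052, -0.4011, 0.4367], [0.5929, 0.5452, -0.5926], [-0.0003, 0.7361, 0.6769]]}
top {'img': 0, 'vfov': 57.9925, 'cx': 319.0352, 'cy': 239.0884, 'D': [-0.0646, 0.0, 0.0, 0.0, 0.0], 'xyz': [0.419, 0.0722, 0.9991], 'orientation': [[0.0093, 0.983, -0.1835], [-0.9993, 0.0156, 0.0326], [0.0349, 0.1831, 0.9825]]}
{'t': 0.1, 'qpos': array([ 1.26581843,  0.52192351, -0.03632022,  1.59987945,  0.02120293,
        1.02108826, -0.11280624]), 'joint_vel': array([ 0.00279853,  0.00027379,  0.0001871 ,  0.00032861, -0.00069381,
        0.00271085,  0.00086059]), 'joint_efforts': array([ 3.76100928e-03, -9.28498435e+01,  1.98396854e+00, -3.70533264e+01,
        1.80373370e-02,  5.32961305e-03, -9.50295407e-05]), 'tool_pos': array([ 0.14529765, -0.60761056,  0.23082824]), 'orientation': array([[ 9.72571428e-01,  2.32604256e-01, -2.77417135e-04],
       [ 2.32604412e-01, -9.72571041e-01,  8.70421013e-04],
       [-6.73442398e-05, -9.11075057e-04, -9.99999583e-01]]), 'force': array([ 0.35353013, -0.42787926,  0.09044546]), 'wrist_torque': array([ 0.00907777, -0.0135444 ,  0.01614471]), 'finger_force': 0.0, 'opening': 0.0856398353707485}
```

View pics/scene0.png

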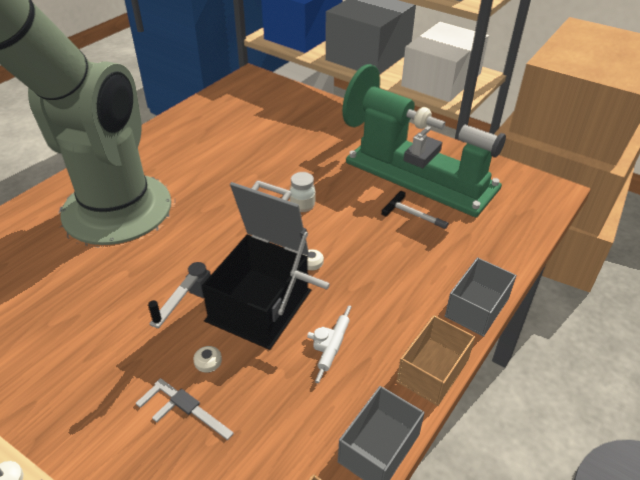

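View pics/top0.png

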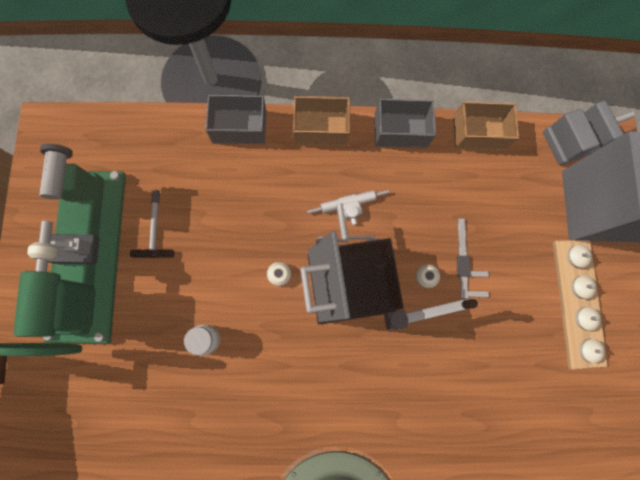

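Scene: lid with handle (253–290,185–195), knee bar ending at about (327,285), knob at (154,310). Top: bin centre about (362,280), handle bar (307–312,268–310), knee bar tip about (341,207), knob (470,303). The bin's +x points up in the top image, which is roughly world +x. Next I'll enlarge both.

Run:
```python
import cv2
a=cv2.imread("pics/scene0.png")[172:345,140:340];cv2.imwrite("pics/c1.png",cv2.resize(a,(660,571),interpolation=cv2.INTER_CUBIC) if 0 else cv2.resize(a,None,fx=3.4,fy=3.4,interpolation=cv2.INTER_CUBIC))
a=cv2.imread("pics/top0.png")[190:340,290:490];cv2.imwrite("pics/c2.png",cv2.resize(a,None,fx=4,fy=4,interpolation=cv2.INTER_CUBIC))
```

```text
(no output)
```

View pics/c1.png

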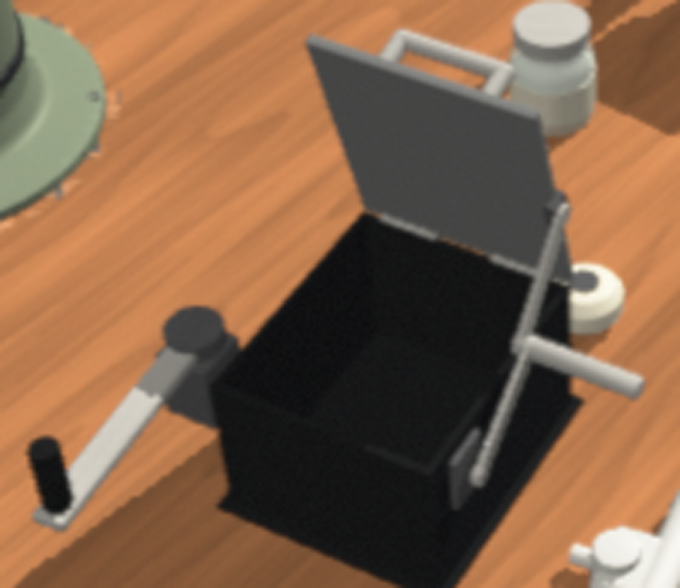

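View pics/c2.png

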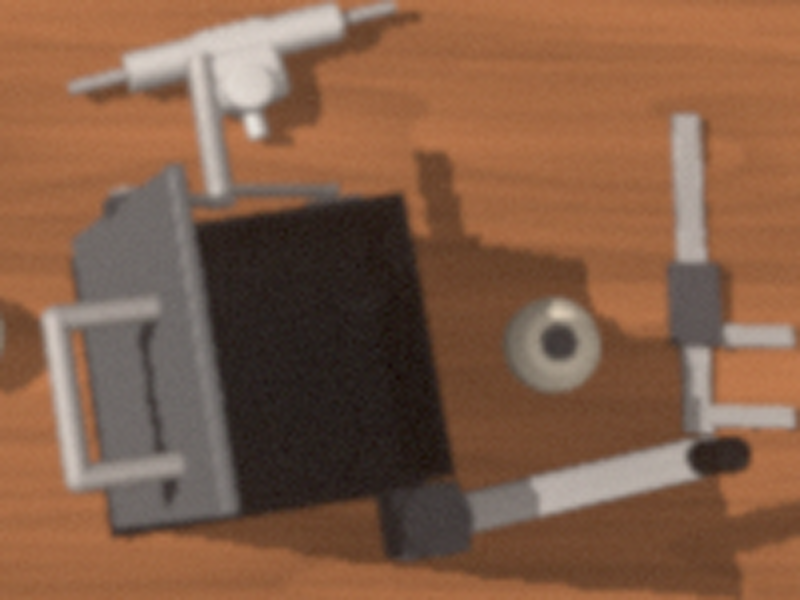

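c1: knee bar from (525,345) to (637,385), knob top (45,447), handle corners (402,38)/(508,72), front rim corners (215,385)/(435,468). c2: knee bar from (220,195) to (201,58), knob top (737,455), handle corners (53,318)/(76,482), front rim corners (402,196)/(450,475). Now I'll triangulate these.

```bash
cat > h.py <<'E'
import numpy as np,cv2,pickle
def ray(s,px):
    f=240/np.tan(np.radians(s["vfov"])/2);K=np.array([[f,0,s["cx"]],[0,f,s["cy"]],[0,0,1]])
    u=cv2.undistortPoints(np.array([[px]],float),K,np.array(s["D"],float))[0,0]
    d=np.array(s["orientation"])@np.array([u[0],-u[1],-1]);return np.array(s["xyz"]),d/np.linalg.norm(d)
def plane(s,px,z):
    o,d=ray(s,px);return o+d*(z-o[2])/d[2]
def tri(a,b):
    A=np.zeros((3,3));r=np.zeros(3);L=[a,b]
    for o,d in L:
        P=np.eye(3)-np.outer(d,d);A+=P;r+=P@o
    p=np.linalg.solve(A,r);return p,max(np.linalg.norm((np.eye(3)-np.outer(d,d))@(p-o)) for o,d in L)
E
python3 - <<'E'
from h import *
from workcell import robot
S={n:robot.snapshot(n) for n in("scene","top")};pickle.dump(S,open("S.pkl","wb"))
c1=lambda x,y:((x-1.2)/3.4+140,(y-1.2)/3.4+172)
c2=lambda x,y:((x-1.5)/4+290,(y-1.5)/4+190)
for n,a,b in[("kneein",(525,345),(220,195)),("kneeout",(637,385),(201,58)),("knobtop",(45,447),(737,455)),("knobbase",(58,508),(702,455)),
 ("h-x",(402,38),(76,482)),("h+x",(508,72),(53,318)),("rim-x-y",(215,385),(450,475)),("rim+x-y",(435,468),(402,196)),("pivcap",(193,328),(440,512))]:
    p,e=tri(ray(S["scene"],c1(*a)),ray(S["top"],c2(*b)));print(n,p.round(4),round(e,4))
E
```

```text
kneein [ 0.5839 -0.0096  0.1274] 0.0004
kneeout [0.6561 0.0008 0.1303] 0.0002
knobtop [ 0.4526 -0.2538  0.1751] 0.0014
knobbase [ 0.4537 -0.2554  0.127 ] 0.0003
h-x [0.4356 0.0641 0.2396] 0.0004
h+x [0.5071 0.0754 0.2402] 0.0008
rim-x-y [ 0.444  -0.1291  0.1075] 0.001
rim+x-y [ 0.5899 -0.1051  0.1117] 0.0024
pivcap [ 0.4237 -0.1189  0.1345] 0.0009
```

The manual's scale: shifts go in shares of 0.6 m and turns go in shares of pi rad. Converting my numbers, 0.024 m is 0.04, -0.022 m is -0.0367, 0.078 rad is 0.0248.

```bash
echo '[[0.05,0,0,0,0.0248],[0.05,0.04,-0.0367,0,0],[0.05,0.04,-0.0367,0,0],[0.05,0.04,-0.0367,0,0],[0.05,0.04,-0.0367,0,0],[0.05,0.04,-0.0367,0,0],[0.05,0.04,-0.0367,0,0],[0.05,0.04,-0.0367,0,0]]' | python3 jog.py 40
echo '[[0.05,0.04,-0.0367,0,0],[0.05,0.04,-0.0367,0,0],[0.05,0.04,-0.0367,0,0],[0.05,0.04,-0.0367,0,0],[0.05,0.04,-0.0367,0,0],[0.05,0.04,-0.0367,0,0],[0.05,0.04,-0.0367,0,0],[0.05,0.04,-0.0367,0,0]]' | python3 jog.py
echo '[[0.05,0.04,-0.0367,0,0],[0.05,0.04,-0.0367,0,0],[0.05,0.04,-0.0367,0,0],[0.05,0.04,-0.0367,0,0],[0.05,0.04,-0.0367,0,0],[0.05,0.04,-0.0367,0,0],[0.05,0.04,-0.0333,0,0],[0.05,0.04,-0.0333,0,0]]' | python3 jog.py
python3 - <<'E'
from h import *
from workcell import robot
st=robot.state();print(st["orientation"].round(3))
d=np.array([.638,-.002,.1285-.019])-st["tool_pos"];print((st["orientation"].T@d).round(4))
s=robot.snapshot("wrist");cv2.imwrite("pics/w1.png",s["img"][:,:,::-1]);S=pickle.load(open("S.pkl","rb"));S["w1"]=s;pickle.dump(S,open("S.pkl","wb"))
E
```

```text
t: 0.87
tool_pos: [0.288, -0.4281, 0.2313]
orientation: [[0.988, 0.156, -0.0], [0.156, -0.988, -0.0], [-0.0, 0.0, -1.0]]
force: [-0.0, -0.5, -0.6]
opening: 0.0499
finger_force: 0.0
t: 1.53
tool_pos: [0.4502, -0.2243, 0.2314]
orientation: [[0.988, 0.156, 0.0], [0.156, -0.988, -0.0], [0.0, 0.0, -1.0]]
force: [0.3, -1.5, -0.5]
opening: 0.0499
finger_force: 0.0
t: 2.2
tool_pos: [0.613, -0.0244, 0.2312]
orientation: [[0.988, 0.156, -0.0], [0.156, -0.988, -0.0], [-0.0, 0.0, -1.0]]
force: [0.4, -0.7, -0.2]
opening: 0.05
finger_force: 0.0
[[ 0.988  0.156 -0.   ]
 [ 0.156 -0.988 -0.   ]
 [-0.     0.    -1.   ]]
[ 0.0282 -0.0182  0.1217]
```

View pics/w1.png

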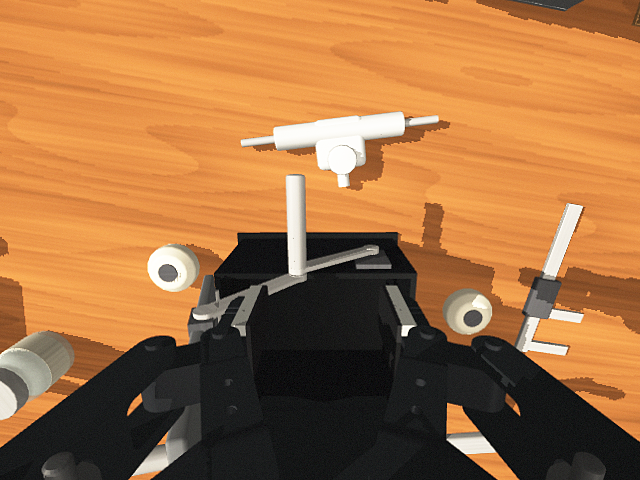

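The wrist view shows the knee bar from (297,275) to (296,177), well clear of the hanger. I'll cross-check it by casting onto z=0.1285.

Run:
```python
from h import *
from workcell import robot
S=pickle.load(open("S.pkl","rb"));s=S["w1"]
print(plane(s,(296,178),.1285),plane(s,(297,272),.1285))
c1=lambda x,y:((x-1.2)/3.4+140,(y-1.2)/3.4+172)
print(tri(ray(s,(296,177)),ray(S["scene"],c1(637,385))))
st=robot.state();print(st["orientation"].T@(np.array([.638,-.002,.1095])-st["tool_pos"]))
```

```text
[0.65428992 0.0015837  0.1285    ] [ 0.58283443 -0.00885556  0.1285    ]
(array([0.65532509, 0.00179423, 0.1290979 ]), np.float64(0.0003045961895815658))
[ 0.02424813 -0.01240788  0.12159715]
```

Scaled: 0.025 m is 0.0417, 0.02 m is 0.0333.

```bash
echo '[[0.05,0.02,-0.0117,0.0167,0],[0.05,0.02,-0.01,0.0333,0],[0.05,0,0,0.0417,0],[0.05,0,0,0.0417,0],[0.05,0,0,0.0333,0],[0.05,0,0,0.025,0],[0.05,0,0,0.01,0],[0.05,0,0,0,0]]' | python3 jog.py
python3 - <<'E'
from workcell import robot
import numpy as np
st=robot.state();print(st["orientation"].T@(np.array([.638,-.0012,.1095])-st["tool_pos"]))
E
```

```text
t: 2.92
tool_pos: [0.6332, -0.0093, 0.109]
orientation: [[0.988, 0.156, -0.002], [0.156, -0.988, -0.0], [-0.002, -0.0, -1.0]]
force: [0.2, -0.9, -0.2]
opening: 0.0499
finger_force: 0.0
[ 0.00603658 -0.00720969 -0.00054008]
```

Scaled: -0.007 m is -0.0117, 0.006 m is 0.01.

```bash
echo '[[0.05,0.01,-0.0117,0,0],[0.05,0,0,0,0],[0.0,0,0,0,0],[0.0,0,0,0,0],[0.0,0,0,0,0],[0.0,0,0,0,0],[0.0,0,0,0,0]]' | python3 jog.py 40
echo '[[0,0,0.005,-0.005,0],[0,0,0.005,-0.005,0],[0,0,0.005,-0.005,0],[0,0,0.0042,-0.005,0],[0,0,0,0,0]]' | python3 jog.py
```

```text
t: 3.5
tool_pos: [0.6388, -0.0, 0.1109]
orientation: [[0.988, 0.157, 0.0], [0.157, -0.988, 0.002], [0.001, -0.002, -1.0]]
force: [-2.5, 7.1, 4.2]
opening: 0.0126
finger_force: 39.3
t: 3.92
tool_pos: [0.6406, -0.0107, 0.1236]
orientation: [[0.988, 0.157, 0.001], [0.157, -0.988, 0.003], [0.001, -0.003, -1.0]]
force: [-4.6, 10.9, 9.0]
opening: 0.0124
finger_force: 39.2
```

Scaled: 0.0037 m is 0.0062, 0.0035 m is 0.0058.

```bash
echo '[[0,0,0.0055,-0.0048,0],[0,0,0.0058,-0.0045,0],[0,0,0.0058,-0.0042,0],[0,0,0.0062,-0.0038,0],[0,0,0.0017,-0.0008,0],[0,0,0,0,0],[0,0,0,0,0],[0,0,0,0,0]]' | python3 jog.py
```

```text
t: 4.58
tool_pos: [0.6431, -0.0256, 0.1347]
orientation: [[0.988, 0.157, 0.001], [0.157, -0.988, 0.002], [0.002, -0.002, -1.0]]
force: [-6.4, 9.0, 15.4]
opening: 0.0123
finger_force: 39.9
```

Scaled: -0.04 m is -0.0667, -0.03 m is -0.05.

```bash
echo '[[0.05,0,0,0,0],[0.05,0,0,0,0],[0.05,0,0,0,0],[0.05,0,0,-0.0333,0],[0.05,0,0,-0.05,0],[0.05,0,0,-0.0667,0],[0.05,0,0,-0.0667,0],[0.05,0,0,-0.0667,0]]' | python3 jog.py 
echo '[[0.05,0,0,-0.0333,0],[0.05,0,0,0,0]]' | python3 jog.py
python3 - <<'E'
from h import *
from workcell import robot
S=pickle.load(open("S.pkl","rb"));L=[]
for n in("scene","top","wrist"):
    S[n+"2"]=robot.snapshot(n)
pickle.dump(S,open("S.pkl","wb"))
f=lambda a:cv2.resize(np.ascontiguousarray(a[:,:,::-1]),(400,300),interpolation=cv2.INTER_CUBIC)
A=f(S["scene2"]["img"][165:315,150:350]);B=f(S["top2"]["img"][190:340,290:490]);C=f(S["wrist2"]["img"])
cv2.imwrite("pics/m2.png",np.vstack([np.hstack([A,B]),np.hstack([C,C*0])]))
E
```

```text
t: 5.25
tool_pos: [0.6424, -0.0279, 0.305]
orientation: [[0.988, 0.156, -0.0], [0.156, -0.988, -0.0], [-0.0, 0.0, -1.0]]
force: [0.4, -0.1, -0.5]
opening: 0.05
finger_force: 0.0
t: 5.42
tool_pos: [0.6444, -0.0278, 0.3285]
orientation: [[0.988, 0.155, 0.007], [0.155, -0.988, -0.0], [0.007, 0.001, -1.0]]
force: [0.9, 0.4, -0.1]
opening: 0.0499
finger_force: 0.0
```

View pics/m2.png

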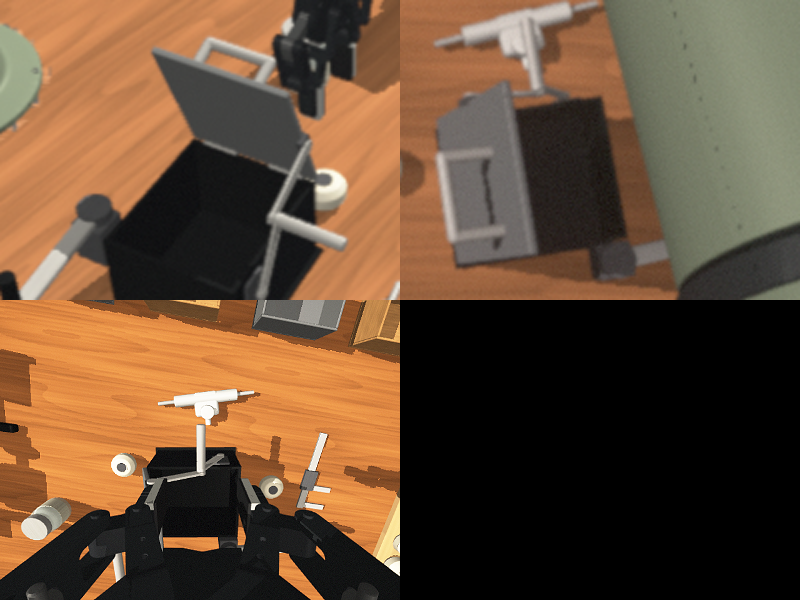

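Scene panel: handle's -x corner is at (206,42) and its +x corner at about (275,64). Top panel: corners at (42,155) and (53,238). The stay has folded up and the lid is holding.

Run:
```python
from h import *
from workcell import robot
S=pickle.load(open("S.pkl","rb"))
c1=lambda x,y:((x-.5)/2+150,(y-.5)/2+165);c2=lambda x,y:((x-.5)/2+290,(y-.5)/2+190)
a=tri(ray(S["scene2"],c1(206,42)),ray(S["top2"],c2(54,238)));b=tri(ray(S["scene2"],c1(275,64)),ray(S["top2"],c2(43,155)));print(a,b)
m=(a[0]+b[0])/2;print(m)
k=tri(ray(S["scene2"],c1(342,243)),ray(S["wrist2"],(402,254)));print("kneetip",k)
st=robot.state();print(st["tool_pos"],st["orientation"].T@(m-st["tool_pos"]))
```

```text
(array([0.43693832, 0.04906637, 0.24234682]), np.float64(0.001118569240052188)) (array([0.51158588, 0.06170392, 0.24097843]), np.float64(0.0021826434622801566))
[0.4742621  0.05538515 0.24166262]
kneetip (array([ 0.66949005, -0.07966795,  0.22687969]), np.float64(0.02723724052599489))
[ 0.64259894 -0.02784276  0.32259576] [-0.15324501 -0.10845579  0.08104109]
```

Scaled: -0.026 m is -0.0433, -0.02 m is -0.0333.

```bash
echo '[[0.045,-0.0333,-0.0233,0,0],[0.045,-0.0433,-0.03,0,0],[0.045,-0.0433,-0.03,0,0],[0.045,-0.0433,-0.03,0,0],[0.045,-0.0433,-0.03,0,0],[0.045,-0.0333,-0.0233,0,0],[0.045,-0.0167,-0.0133,0,0],[0.045,0,0,0,0]]' | python3 jog.py 20
python3 - <<'E'
from h import *
from workcell import robot
st=robot.state();print(st["orientation"].T@(np.array([.4742,.0555,.2235])-st["tool_pos"]))
s=robot.snapshot("wrist");cv2.imwrite("pics/w3.png",s["img"][:,:,::-1]);pickle.dump(s,open("w3.pkl","wb"))
E
```

```text
t: 6.23
tool_pos: [0.4721, 0.0561, 0.3228]
orientation: [[0.987, 0.158, -0.001], [0.158, -0.987, -0.0], [-0.001, 0.0, -1.0]]
force: [0.7, -0.4, -0.1]
opening: 0.0449
finger_force: 0.0
[0.00211725 0.00089674 0.09934027]
```

View pics/w3.png

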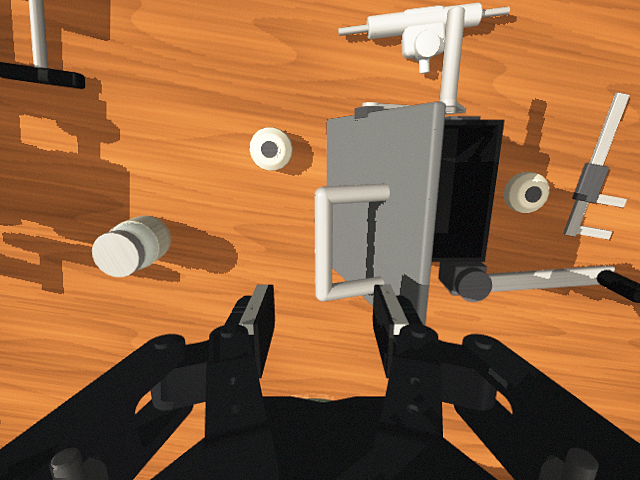

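The handle bar's centreline runs from (321,192) to (322,296), midway between the fingers. I'll check it against z=0.2425.

```bash
python3 - <<'E'
from h import *
s=pickle.load(open("w3.pkl","rb"))
a=plane(s,(321,192),.2425);b=plane(s,(322,294),.2425);print(a,b,(a+b)/2)
E
echo '[[0.045,0.0017,0.0017,0.025,0],[0.045,0.0017,0,0.0417,0],[0.045,0,0,0.0417,0],[0.045,0,0,0.0333,0],[0.045,0,0,0.0167,0],[0.045,0,0,0.0067,0],[0.045,0,0,0,0]]' | python3 jog.py
```

```text
[0.50940194 0.06320498 0.2425    ] [0.43691923 0.05104797 0.2425    ] [0.47316058 0.05712648 0.2425    ]
t: 6.87
tool_pos: [0.4763, 0.0541, 0.2236]
orientation: [[0.988, 0.156, -0.001], [0.156, -0.988, -0.0], [-0.001, -0.0, -1.0]]
force: [-0.1, -0.2, -0.1]
opening: 0.0453
finger_force: 0.0
```

Scaled: -0.002 m is -0.0033.

```bash
echo '[[0.03,0,-0.0033,0,0],[0,0,0,0,0],[0,0,0,0,0],[0,0,0,0,0],[0,0,0,0,0],[0,0,0,0,0]]' | python3 jog.py 25
python3 - <<'E'
import numpy as np
from workcell import robot
t=robot.state()["tool_pos"]; ey=np.array([-.156,.988])
h=np.array([.4904,.051]); y=(t[:2]-h)@ey; z=t[2]+.019-.110
print(y,z,np.hypot(y,z),np.arctan2(z,y)-np.arctan2(.1314,.0229))
a0=np.arctan2(z,y);r=np.hypot(y,z)
for a in np.linspace(a0,np.arctan2(.054,-.122),19): print(np.round([r*np.cos(a)-y,r*np.sin(a)-z],4))
E
```

```text
t: 7.37
tool_pos: [0.4763, 0.0566, 0.2251]
orientation: [[0.988, 0.156, 0.002], [0.156, -0.988, 0.0], [0.002, -0.0, -1.0]]
force: [-0.1, -0.1, 7.4]
opening: 0.0112
finger_force: 24.4
0.007704910664658995 0.1341251171648779 0.1343462418634872 0.11516145052118198
[0. 0.]
[-0.009   0.0002]
[-0.0181 -0.0002]
[-0.0271 -0.0012]
[-0.036  -0.0028]
[-0.0447 -0.005 ]
[-0.0533 -0.0078]
[-0.0617 -0.0111]
[-0.0699 -0.015 ]
[-0.0777 -0.0195]
[-0.0853 -0.0244]
[-0.0925 -0.0299]
[-0.0993 -0.0359]
[-0.1057 -0.0422]
[-0.1117 -0.049 ]
[-0.1172 -0.0562]
[-0.1221 -0.0638]
[-0.1266 -0.0716]
[-0.1306 -0.0797]
```

Scaled: 0.009 m is 0.015, 0.007 m is 0.0117.

```bash
echo '[[0,0,0.0083,0,0],[0,0,0.01,0,0],[0,0,0.0117,0.0005,0],[0,0,0.015,0.0015,0],[0,0,0.015,0.0027,0],[0,0,0.015,0.0037,0],[0,0,0.01,0.0033,0],[0,0,0,0,0]]' | python3 jog.py
```

```text
t: 8.03
tool_pos: [0.4843, 0.0041, 0.2169]
orientation: [[0.988, 0.154, 0.001], [0.154, -0.988, -0.001], [0.001, 0.001, -1.0]]
force: [5.4, -1.8, 4.3]
opening: 0.0111
finger_force: 25.8
```

Scaled: 0.008 m is 0.0133, 0.0045 m is 0.0075.

```bash
echo '[[0,0,0.0075,0.0025,0],[0,0,0.0133,0.0058,0],[0,0,0.0133,0.007,0],[0,0,0.0128,0.0077,0],[0,0,0.0123,0.0087,0],[0,0,0.0117,0.0095,0],[0,0,0.0058,0.005,0],[0,0,0,0,0]]' | python3 jog.py
python3 - <<'E'
import numpy as np
from workcell import robot
t=robot.state()["tool_pos"]; d=t-np.array([.4763,.0566,.2251]);y=d[:2]@np.array([-.156,.988]);print(y,d[2],np.hypot(y+.0077,d[2]+.1341))
a0=np.arctan2(d[2]+.1341,y+.0077);r=.1343;af=np.arctan2(.1341,.0077)+1.327-.115;print(af-a0)
for a in np.linspace(a0,af,8): print(np.round([r*np.cos(a)-y-.0077,r*np.sin(a)-d[2]-.1341],4))
E
```

```text
t: 8.7
tool_pos: [0.4911, -0.0412, 0.1885]
orientation: [[0.988, 0.155, -0.0], [0.155, -0.988, -0.0], [-0.0, 0.0, -1.0]]
force: [6.4, -2.3, 0.1]
opening: 0.0112
finger_force: 26.2
-0.09888986361726997 -0.03661603420538617 0.13348675894477974
0.40259231359472514
[-0.0006  0.0006]
[-0.006  -0.0048]
[-0.0112 -0.0106]
[-0.016  -0.0166]
[-0.0205 -0.0229]
[-0.0246 -0.0295]
[-0.0283 -0.0362]
[-0.0316 -0.0432]
```

Now the last part of the arc, slowing towards the rim.

```bash
echo '[[0,0,0.005,0.0042,0],[0,0,0.0092,0.0087,0],[0,0,0.0087,0.0097,0],[0,0,0.008,0.01,0],[0,0,0.0075,0.0105,0],[0,0,0.005,0.0083,0],[0,0,0.0042,0.0075,0],[0,0,0,0,0]]' | python3 jog.py
echo '[[0,0,0.002,0.005,0],[0,0,0.002,0.005,0],[0,0,0.0007,0.0017,0],[0,0,0,0,0]]' | python3 jog.py
```

```text
t: 9.37
tool_pos: [0.4951, -0.0685, 0.1532]
orientation: [[0.988, 0.156, -0.001], [0.156, -0.988, -0.0], [-0.001, 0.0, -1.0]]
force: [3.7, -3.0, 0.4]
opening: 0.0111
finger_force: 26.4
t: 9.7
tool_pos: [0.4956, -0.0715, 0.1469]
orientation: [[0.988, 0.155, -0.0], [0.155, -0.988, -0.001], [-0.0, 0.001, -1.0]]
force: [3.7, -8.0, 3.0]
opening: 0.0112
finger_force: 26.7
```

Scaled: 0.0012 m is 0.002, 0.001 m is 0.0017.

```bash
echo '[[0,0,0.0008,0.002,0],[0,0,0.0005,0.002,0],[0,0,0,0.0017,0],[0,0,0,0,0]]' | python3 jog.py
```

```text
t: 10.03
tool_pos: [0.4959, -0.0728, 0.1437]
orientation: [[0.988, 0.155, 0.0], [0.155, -0.988, -0.002], [-0.0, 0.002, -1.0]]
force: [3.8, -11.0, 2.5]
opening: 0.0109
finger_force: 27.0
```

Scaled: 0.001 m is 0.0017, -0.0005 m is -0.0008.

```bash
echo '[[0,0,-0.0008,0.0017,0],[0,0,0,0.0017,0],[0,0,0,0.0017,0],[0,0,0,0,0],[0,0,0,0,0]]' | python3 jog.py
python3 - <<'E'
from h import *
from workcell import robot
s=robot.snapshot("scene");cv2.imwrite("pics/s4.png",cv2.resize(np.ascontiguousarray(s["img"][150:350,130:380,::-1]),None,fx=3,fy=3,interpolation=cv2.INTER_CUBIC))
E
```

```text
t: 10.45
tool_pos: [0.4961, -0.0735, 0.1418]
orientation: [[0.988, 0.154, 0.001], [0.154, -0.988, -0.003], [0.001, 0.003, -1.0]]
force: [-2.5, -17.5, 25.5]
opening: 0.0113
finger_force: 29.2
```

View pics/s4.png

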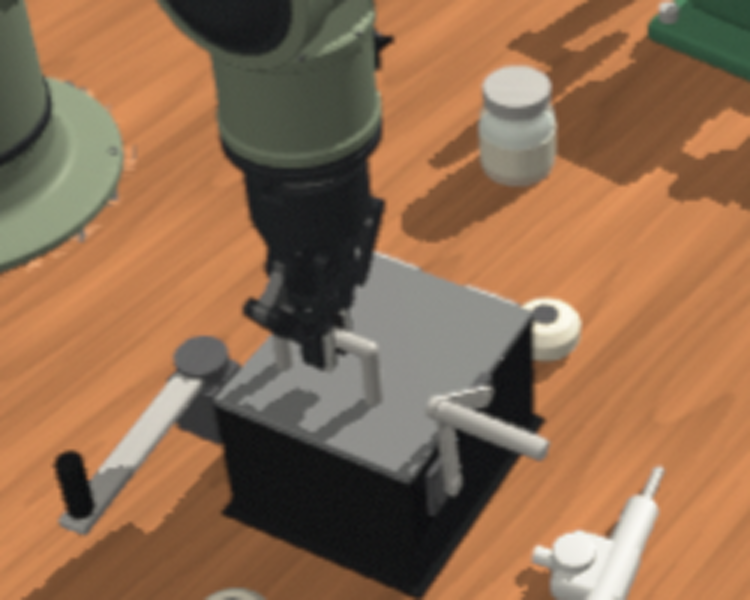

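The picture shows the lid flat on the rim and the stay folded up beside it, with 25 N of contact force. I'll release and retreat.

Scaled: -0.035 m is -0.0583, -0.025 m is -0.0417.

```bash
echo '[[0.045,0,0,-0.0017,0],[0.045,0,0,0,0],[0.045,0,0,0,0],[0.045,0,0,-0.0333,0],[0.045,0,0,-0.0583,0],[0.045,0,0,-0.0583,0],[0.045,0,0,-0.0417,0],[0.045,0,0,0,0]]' | python3 jog.py
python3 - <<'E'
from workcell import robot
import numpy as np
st=robot.state();print(st["qpos"].round(3));print(st["orientation"].T@(np.array([.453,-.2545,.25])-st["tool_pos"]))
E
```

```text
t: 11.17
tool_pos: [0.4974, -0.0706, 0.2611]
orientation: [[0.988, 0.156, 0.006], [0.156, -0.988, -0.0], [0.006, 0.001, -1.0]]
force: [0.5, 0.1, -0.3]
opening: 0.0451
finger_force: 0.0
[ 0.222  0.297 -0.248  1.877  0.088  0.972 -1.478]
[-0.07271213  0.17472186  0.01096145]
```

Scaled: 0.12 rad is 0.0382.

```bash
echo '[[0.05,0,0,0,0.0382],[0.05,0,0,0,0.0382],[0.05,0,0,0,0.0382],[0.05,0,0,0,0.0382],[0.05,0,0,0,0.0382],[0.05,0,0,0,0.0382],[0.05,0,0,0,0.0382],[0.05,0,0,0,0.0382]]' | python3 jog.py
echo '[[0.05,0,0,0,0.0382],[0.05,0,0,0,0.0382],[0.05,0,0,0,0.0382],[0.05,0,0,0,0.0382],[0.05,0,0,0,0.0414],[0.05,0,0,0,0]]' | python3 jog.py
echo '[[0.05,0.0333,0.0133,0,0],[0.05,0.05,0.0208,0,0],[0.05,0.05,0.0208,0,0],[0.05,0.05,0.0208,0,0],[0.05,0.05,0.0208,0,0],[0.05,0.0333,0.0133,0,0],[0.05,0.0167,0.0083,0,0],[0.05,0,0,0,0]]' | python3 jog.py
python3 - <<'E'
from h import *
from workcell import robot
st=robot.state();print(st["orientation"].T@(np.array([.453,-.2545,.138])-st["tool_pos"]))
s=robot.snapshot("wrist");cv2.imwrite("pics/w5.png",s["img"][:,:,::-1]);pickle.dump(s,open("w5.pkl","wb"))
E
```

```text
t: 11.83
tool_pos: [0.4954, -0.0704, 0.2561]
orientation: [[0.69, -0.723, -0.001], [-0.723, -0.69, 0.0], [-0.001, 0.001, -1.0]]
force: [0.6, 0.3, -0.4]
opening: 0.0501
finger_force: 0.0
t: 12.33
tool_pos: [0.4933, -0.071, 0.2511]
orientation: [[0.385, -0.923, -0.016], [-0.923, -0.385, 0.002], [-0.008, 0.015, -1.0]]
force: [0.6, 0.9, -0.4]
opening: 0.0502
finger_force: 0.0
t: 13.0
tool_pos: [0.4932, -0.2577, 0.2504]
orientation: [[0.386, -0.922, -0.016], [-0.922, -0.387, 0.004], [-0.009, 0.013, -1.0]]
force: [-0.5, 0.4, -0.7]
opening: 0.0503
finger_force: 0.0
[-0.01741387  0.03435357  0.11303974]
```

View pics/w5.png

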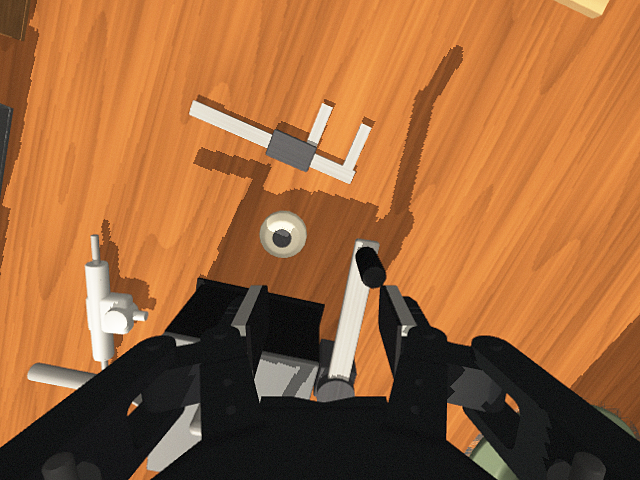

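The knob is at (370,268) and gripper yaw is 0.24 rad short of the target. I'll check the joints.

```bash
python3 - <<'E'
from h import *
from workcell import robot
st=robot.state();print(st["qpos"].round(3));s=pickle.load(open("w5.pkl","rb"))
print(plane(s,(371,250),.176),plane(s,(368,280),.176))
E
echo '[[0.05,0,0,0,0.0255],[0.05,0,0,0,0.0255],[0.05,0,0,0,0.0255],[0.05,0,0,0,0]]' | python3 jog.py
python3 - <<'E'
from h import *
from workcell import robot
st=robot.state();print(st["qpos"].round(3));print(st["orientation"].T@(np.array([.453,-.2545,.138])-st["tool_pos"]))
E
```

```text
[-0.012  0.446  0.532  1.77  -0.257  1.013 -2.125]
[ 0.46205405 -0.27026476  0.176     ] [ 0.45467998 -0.24956935  0.176     ]
t: 13.38
tool_pos: [0.4945, -0.2536, 0.2506]
orientation: [[0.156, -0.988, -0.016], [-0.988, -0.157, 0.005], [-0.007, 0.015, -1.0]]
force: [-0.5, -0.2, -0.5]
opening: 0.05
finger_force: 0.0
[-0.059  0.458  0.596  1.772 -0.292  1.018 -2.336]
[-0.00482709  0.03943935  0.11323705]
```

Joint 7 is too near its limit for the swing, so I'll make a half turn the other way. It gives the same grasp.

Scaled: -0.12 rad is -0.0382.

```bash
echo '[[0.05,0,0,0,-0.0382],[0.05,0,0,0,-0.0382],[0.05,0,0,0,-0.0382],[0.05,0,0,0,-0.0382],[0.05,0,0,0,-0.0382],[0.05,0,0,0,-0.0382],[0.05,0,0,0,-0.0382],[0.05,0,0,0,-0.0382]]' | python3 jog.py
echo '[[0.05,0,0,0,-0.0382],[0.05,0,0,0,-0.0382],[0.05,0,0,0,-0.0382],[0.05,0,0,0,-0.0382],[0.05,0,0,0,-0.0382],[0.05,0,0,0,-0.0382],[0.05,0,0,0,-0.0382],[0.05,0,0,0,-0.0382]]' | python3 jog.py
echo '[[0.05,0,0,0,-0.0382],[0.05,0,0,0,-0.0382],[0.05,0,0,0,-0.0382],[0.05,0,0,0,-0.0382],[0.05,0,0,0,-0.0382],[0.05,0,0,0,-0.0382],[0.05,0,0,0,-0.0382],[0.05,0,0,0,-0.0382]]' | python3 jog.py
echo '[[0.05,0,0,0,-0.0382],[0.05,0,0,0,-0.0382],[0.05,0,0,0,-0.0064],[0.05,0,0,0,0]]' | python3 jog.py
python3 - <<'E'
from h import *
from workcell import robot
st=robot.state();print(st["qpos"].round(3));print(st["orientation"].T@(np.array([.453,-.2545,.138])-st["tool_pos"]))
pickle.dump(robot.snapshot("wrist"),open("w6.pkl","wb"));s=pickle.load(open("w6.pkl","rb"));cv2.imwrite("pics/w6.png",s["img"][:,:,::-1])
E
```

```text
t: 14.05
tool_pos: [0.4944, -0.2542, 0.251]
orientation: [[0.904, -0.427, -0.015], [-0.427, -0.904, 0.004], [-0.015, 0.003, -1.0]]
force: [0.5, -0.4, -0.4]
opening: 0.0501
finger_force: 0.0
t: 14.72
tool_pos: [0.4945, -0.2542, 0.2511]
orientation: [[0.868, 0.496, -0.015], [0.496, -0.868, 0.004], [-0.011, -0.011, -1.0]]
force: [-0.0, -0.7, 0.3]
opening: 0.05
finger_force: 0.0
t: 15.38
tool_pos: [0.4945, -0.2542, 0.2512]
orientation: [[0.092, 0.996, -0.015], [0.996, -0.092, 0.003], [0.002, -0.015, -1.0]]
force: [-0.0, 0.5, -0.2]
opening: 0.0499
finger_force: 0.0
t: 15.72
tool_pos: [0.4943, -0.2548, 0.2512]
orientation: [[-0.157, 0.987, -0.015], [0.988, 0.157, 0.004], [0.006, -0.014, -1.0]]
force: [-0.3, 0.4, -0.2]
opening: 0.05
finger_force: 0.0
[ 0.472  0.401 -0.14   1.745  0.066  1.016  0.466]
[ 0.00615717 -0.03914931  0.11374527]
```

View pics/w6.png

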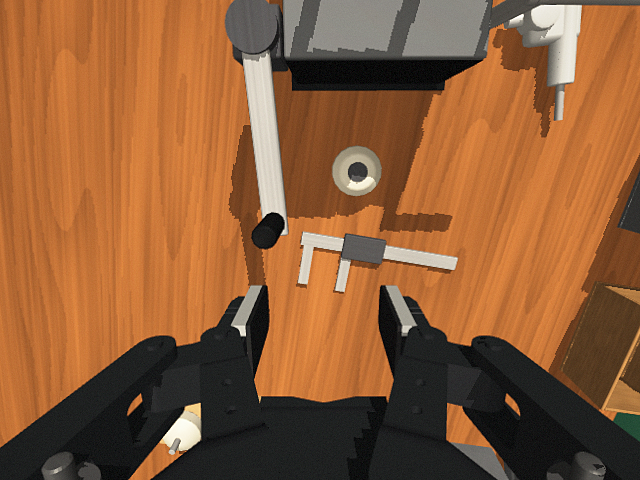

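The knob's top is at (266,237) and its foot at about (274,219). I'll check that position and then move above it.

```bash
python3 - <<'E'
from h import *
s=pickle.load(open("w6.pkl","rb"))
print(plane(s,(266,237),.176),plane(s,(275,219),.129))
E
echo '[[0.05,0.0033,-0.02,0,0],[0.05,0.0033,-0.025,0,0],[0.05,0.0033,-0.02,0,0],[0.05,0,0,0.0333,0],[0.05,0,0,0,0]]' | python3 jog.py
python3 - <<'E'
from h import *
from workcell import robot
st=robot.state();print(st["orientation"].T@(np.array([.453,-.2545,.138])-st["tool_pos"]))
E
```

```text
[ 0.45352082 -0.25224662  0.176     ] [ 0.45230308 -0.25051707  0.129     ]
t: 16.18
tool_pos: [0.4531, -0.2551, 0.2298]
orientation: [[-0.154, 0.988, -0.017], [0.988, 0.154, 0.004], [0.007, -0.017, -1.0]]
force: [-0.9, -0.3, -0.6]
opening: 0.0498
finger_force: 0.0
[-7.08506287e-05  1.50925779e-03  9.17530019e-02]
```

Scaled: 0.025 m is 0.0417, 0.02 m is 0.0333.

```bash
echo '[[0.05,0.0017,0.0017,0.0333,0],[0.05,0,0,0.0417,0],[0.05,0,0,0.0333,0],[0.05,0,0,0.025,0],[0.05,0,0,0.015,0],[0.05,0,0,0,0]]' | python3 jog.py
echo '[[0.03,0,0,0,0],[0,0,0,0,0],[0,0,0,0,0],[0,0,0,0,0],[0,0,0,0,0]]' | python3 jog.py 30
```

```text
t: 16.68
tool_pos: [0.4535, -0.2536, 0.1414]
orientation: [[-0.156, 0.988, -0.017], [0.988, 0.156, 0.005], [0.007, -0.016, -1.0]]
force: [-0.5, -0.2, -0.5]
opening: 0.0499
finger_force: 0.0
t: 17.1
tool_pos: [0.4545, -0.2545, 0.1436]
orientation: [[-0.156, 0.988, -0.013], [0.988, 0.156, 0.003], [0.005, -0.013, -1.0]]
force: [-0.5, 0.4, 8.4]
opening: 0.0173
finger_force: 29.5
```

Run:
```python
import numpy as np
from workcell import robot
st=robot.state();R=st["orientation"];k=st["tool_pos"][:2];p=np.array([.4237,-.1189]);v=k-p;v=v/np.hypot(*v)*.14
L=np.linspace(0,1.5,16);P=[p+np.array([[np.cos(a),-np.sin(a)],[np.sin(a),np.cos(a)]])@v for a in L]
for a,b in zip(P,P[1:]): print(np.round((R[:2,:2].T@(b-a)),4),np.round(b,4))
```

```text
[0.0016 0.0139] [ 0.4682 -0.2517]
[0.003  0.0137] [ 0.4812 -0.2466]
[0.0044 0.0133] [ 0.4936 -0.2402]
[0.0057 0.0128] [ 0.5054 -0.2326]
[0.0069 0.0122] [ 0.5163 -0.2239]
[0.0081 0.0114] [ 0.5264 -0.2141]
[0.0092 0.0106] [ 0.5353 -0.2034]
[0.0102 0.0096] [ 0.5432 -0.1918]
[0.0111 0.0085] [ 0.5499 -0.1795]
[0.0119 0.0074] [ 0.5553 -0.1666]
[0.0126 0.0061] [ 0.5594 -0.1532]
[0.0131 0.0049] [ 0.5622 -0.1395]
[0.0135 0.0035] [ 0.5635 -0.1256]
[0.0138 0.0021] [ 0.5635 -0.1116]
[0.014  0.0008] [ 0.5621 -0.0977]
```

The manual's scale: shifts go in shares of 0.6 m and turns go in shares of pi rad. Converting my numbers, 0.0137 m is 0.0228, 0.0133 m is 0.0222.

```bash
echo '[[0,0.0017,0.0117,0,0],[0,0.0017,0.0117,0,0],[0,0.005,0.0228,0,0],[0,0.0073,0.0222,0,0],[0,0.0095,0.0213,0,0],[0,0.0058,0.01,0,0],[0,0,0,0,0]]' | python3 jog.py
```

```text
t: 17.68
tool_pos: [0.5123, -0.2258, 0.1431]
orientation: [[-0.157, 0.987, -0.012], [0.988, 0.157, 0.003], [0.005, -0.011, -1.0]]
force: [0.7, -1.0, 8.4]
opening: 0.0169
finger_force: 29.9
```

Scaled: 0.0111 m is 0.0185, 0.0106 m is 0.0177.

```bash
echo '[[0,0.0075,0.0133,0,0],[0,0.0083,0.013,0,0],[0,0.0153,0.0177,0,0],[0,0.017,0.016,0,0],[0,0.0185,0.0142,0,0],[0,0.01,0.0062,0,0],[0,0,0,0,0]]' | python3 jog.py
```

```text
t: 18.27
tool_pos: [0.5517, -0.1718, 0.1424]
orientation: [[-0.158, 0.987, -0.013], [0.987, 0.158, 0.004], [0.006, -0.013, -1.0]]
force: [-2.1, 0.4, 8.9]
opening: 0.0172
finger_force: 30.5
```

Scaled: 0.0138 m is 0.023, 0.0135 m is 0.0225.

```bash
echo '[[0,0.011,0.006,0,0],[0,0.021,0.0102,0,0],[0,0.0218,0.0078,0,0],[0,0.0225,0.0057,0,0],[0,0.023,0.0033,0,0],[0,0.015,0.001,0,0],[0,0.005,0.0002,0,0],[0,0,0,0,0]]' | python3 jog.py
python3 - <<'E'
import numpy as np
from workcell import robot
t=robot.state()["tool_pos"];v=t[:2]-[.4237,-.1189];print(np.hypot(*v),np.arctan2(v[1],v[0])-np.arctan2(-.1356,.0308))
E
```

```text
t: 18.93
tool_pos: [0.559, -0.0988, 0.1421]
orientation: [[-0.157, 0.987, -0.016], [0.988, 0.157, 0.003], [0.006, -0.015, -1.0]]
force: [-5.6, -0.5, 4.1]
opening: 0.0171
finger_force: 31.0
0.13676921734608008 1.4947323664695282
```

Scaled: -0.04 m is -0.0667, -0.03 m is -0.05.

```bash
echo '[[0.042,0,0,0,0],[0.042,0,0,0,0],[0.042,0,0,0,0],[0.042,0,0,-0.025,0],[0.042,0,0,-0.05,0],[0.042,0,0,-0.0667,0],[0.042,0,0,-0.0667,0],[0.042,0,0,-0.0333,0]]' | python3 jog.py
echo '[[0.042,-0.0667,0,0,0],[0.042,-0.0667,0,0,0],[0.042,-0.0667,0,0,0],[0.042,-0.0667,0,0,0],[0.042,-0.0667,0,0,0],[0.042,-0.0333,0,0,0],[0.042,0,0,0,0],[0.042,0,0,0,0]]' | python3 jog.py
python3 - <<'E'
from h import *
from workcell import robot
f=lambda a:cv2.resize(np.ascontiguousarray(a[:,:,::-1]),(400,400),interpolation=cv2.INTER_CUBIC)
A=f(robot.snapshot("scene")["img"][200:360,190:350]);B=f(robot.snapshot("top")["img"][180:340,280:440])
cv2.imwrite("pics/f.png",np.hstack([A,B]))
E
```

```text
t: 19.6
tool_pos: [0.5627, -0.1004, 0.2912]
orientation: [[-0.156, 0.988, -0.01], [0.988, 0.156, 0.003], [0.005, -0.01, -1.0]]
force: [0.3, 0.5, 0.1]
opening: 0.0418
finger_force: 0.0
t: 20.27
tool_pos: [0.5956, -0.3187, 0.2846]
orientation: [[-0.154, 0.988, -0.016], [0.988, 0.154, 0.004], [0.006, -0.015, -1.0]]
force: [1.2, -0.5, 0.6]
opening: 0.0418
finger_force: 0.0
```

View pics/f.png

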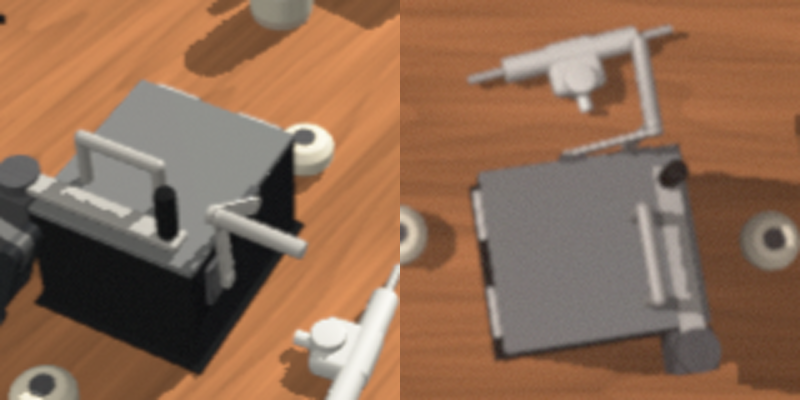

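The lid is flat, the stay is folded and the bar lies across the lid along the front edge. As a last check I'll get the keeper angle from the knob top, at (163,190) and (281,166) in the panels.

Run:
```python
from h import *
S=pickle.load(open("S.pkl","rb"))
p,e=tri(ray(S["scene"],(163/2.5+190,190/2.5+200)),ray(S["top"],(281/2.5+280,166/2.5+180)))
v=p[:2]-[.4237,-.1189];print(p,e,np.hypot(*v),np.arctan2(v[1],v[0])-np.arctan2(-.1356,.0295))
```

```text
[ 0.56035878 -0.09706393  0.17899608] 0.00045181097336481326 0.13839232902104615 1.5150285235463603
```

Keeper angle is about 1.5 rad at the expected knob height, so it's home in the detent. Handing in.

```bash
python3 -c "
from workcell import robot
print(robot.job_done())"
```

```text
the job is handed in; nothing more can be done
None
```

I unlocked the stay, lowered the lid by hand onto the rim, swung the keeper bar home (about 1.5 rad from the camera views), and handed the job in at about 20 s; no verdict came back, and I didn't re-measure the other items on the counter.

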